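# Make up the tester kit and the counting kit

### The arm

A 6-joint arm with a two-finger parallel gripper is mounted at the origin on a cart in front of the work surface, level with it; the furniture and walls round the work are solid. World frame = base frame: x ahead of the robot, y to its left, z up, the work surface at z = 0. Lengths are in mm, angles in rad, forces in N, time in s.
With the tool pointing down it reaches from about 250 to 775 mm from the base axis. Payload 4 kg.
Tool frame: the origin (TCP) lies at the very end of the fingers, on their centre line; the grasp point (between the pads) lies 19 mm behind it; z points along the fingers, y is the line along which they close (so a half turn about z gives the same grasp; the last joint's range is limited). The gripper opens to 85 mm and grips with 20 to 120 N. Pads are 22 mm wide; open, the fingers measure 114 mm over their backs; the gripper's body (76 mm by 85 mm) begins 54 mm behind the grasp point. The pads swing forward as they close: fully open they stand 13 mm farther back than shut.
Start: joints at [-1.243, 0.087, 1.371, -0, 1.684, -0.103], TCP at [229.678, -499.766, 231.341] pointing down, gripper open.
Joint ranges: [-3.1, 3.1], [-0.76, 2.03], [0.27, 2.55], [-1.08, 4.22], [0.17, 2.65], [-2.57, 2.57]. Speed limits (rad/s): [2.79, 2.79, 3.14, 3.14, 3.14, 3.14].

### API

Orientations are given as a unit quaternion [w, x, y, z].
In Python, from cell import env gives the robot as it stands.
- The arm moves only by the tool servo_tool, never from a script. Its argument "series" is a list of rows, each a list of 7 numbers: the shift along the tool's x, y, z in cm, then the turn, a rotation vector about the tool's x, y, z in rad, then the finger opening in cm, from 0 to 8.54. A call has 1 to 10 rows; each row shifts and turns the commanded pose from where the row before left it, along the tool's axes as they then stand; what a row does not reach is not made up. A row lasts 1/10 s, in which the tool goes at most 50 mm and 8.59 degrees, less where a joint would pass 70% of its speed; a pose out of reach is approached as far as the arm can. A call with a gripper value outside its range is refused whole. The fingers move at their own pace and stop on an object; "newtons" is the grip in N (left out, the last holds). Time passes only in rows, so rows that do not move let the fingers close. It gives the time, the measured TCP pose, the force, the opening and the grip force at its end, in the units of the state.
- env.sense(): the state, without advancing time (a new reading comes with each control period).
- env.snapshot(name): name is "side" or "top"; returns a dict with "pixels" (480x640x3 uint8, blue, green, red), "K" (3x3 intrinsics, pixels), "T" (4x4, takes a point from camera to world coordinates). Camera axes: x right, y down, z forward; pixel columns grow to the right and rows downward; lengths in mm; the calibration is good to about 2 mm. A picture is of the moment at which its call begins. There is no depth.
- env.finish_job(): hands the job in; it is judged then, once.
The state is a dict: "time_s": time; "qpos": joint angles; "joint_velocities": joint speeds; "tau": joint torques, N m; "position": TCP position; "ee_rot": TCP orientation; "contact_force": force on the tool from outside, world axes, zero at the start; "torque": the same for the moment, N m; "grip_width": finger opening in mm; "grip_force": force on a finger pad.
Only numpy, scipy, OpenCV 4.12 (cv2) and the standard library are available. Lean on these libraries where they do the work, as an engineer would, in place of code of your own. Each camera call takes 0.05 s, during which the arm holds its last target. There are 200 camera calls.

### The job

Make up two kits in the trays. In the yellow tray: the open jar of balm upright in the middle cell, the loose lilac lid, upside down as it lies, in the large end cell, and the amber dropper bottle upright in the small end cell. In the blue tray: the black and white marker lying lengthwise in the long cell and the tally counter flat in the short cell. Each thing rests flat on the floor of its cell; leave the clear cup standing where it is and do not tip the open jar or lay over the dropper bottle.

Things in the scene. Friction and masses are not known exactly. Their poses are not given: they have to be found in the camera images.
- yellow_tray: Low yellow tray with three cells. Fixed. Origin: centre of underside; y lengthwise (+y to the robot's left), x across, yaw within 0.15. 90 x 240 mm outside; floor 3 mm, rim and dividers 9 mm above the table. Cell centres at x = 0: small end cell y = -90 mm (54 x 54, between ledges of rim height; for the bottle), middle y = -16.5 (84 x 87; jar), large end cell y = +73.5 (84 x 87; lid).
- blue_tray: Low blue tray with two cells. Fixed. Origin: centre of underside; y lengthwise (+y to the robot's left), x across, yaw within 0.15. 90 x 240 mm outside; floor 3 mm, rim and dividers 9 mm above the table. Cell centres at x = 0: long cell y = -38 mm (158 along y, 54 across, between ledges of rim height; for the marker), short cell y = +80.5 (84 x 73; tally counter).
- jar_open: Open lilac jar filled with orange-yellow balm, 57 mm diameter, 34 mm high, 50 g, standing upright. Origin at the centre of its underside, z up. Solid: grip it round the outside near the top. Any yaw. (The hundreds of closed lilac jars at the back and sides are not part of the job.)
- jar_lid: Loose lilac screw lid lying upside down (looks like a low lilac dish), 58 mm diameter, 25 mm high, 14 g. Origin at the centre of its underside. Physically a solid disc: grip it round the outside.
- dropper: Amber glass dropper bottle, paper label round its body, black collar and rubber bulb on top, standing upright; 88 mm high, body 36.6 mm diameter up to 46 mm, collar 23 mm diameter from 56 to 68 mm, 70 g. Origin at the centre of its underside. Grip round the body at about 30 mm height.
- tally: Chromed hand tally counter lying flat, 55 x 51 x 28 mm overall, 70 g. Origin: centre of its outline, on its underside, z up. Grip its round drum, 44 mm diameter, 26 mm high, axis at x = -5, y = +3 mm in its frame; a small stud sticks out at its +x side and a small knob at its -y side; neither stops the fingers (only the drum is solid).
- marker_mid (a point): Black and white felt marker lying on the table, about 16 mm in diameter, 136 mm long, 18 g. This point is the middle of its length, on its axis, 8 mm above the surface it lies on; its y axis runs along the marker. It is round and may roll, so its x and z axes may point anywhere across it.
- marker: The body of the same marker (its own origin lies on its surface and turns with it as it rolls; use marker_mid).
- cup: Clear plastic cup, 58 mm diameter at the rim, 52 mm high, standing upright among the things. Not part of either kit: leave it standing. Origin at the centre of its underside.
Things that resemble listed ones, but are neither listed nor needed, are in the scene too. Leave any red look-alike of the jar_open alone.

How it is judged (in metres and radians):
At the end, for the whole second after the job is handed in: Each thing on its own cell's floor (within 5 mm), in its cell: jar and lid within 16 mm of centre, bottle 12, tally 27 x 22, marker 22 x 14 and 0.35 rad of lengthwise; others tilted under 0.08 rad; all released and still; cup upright within 20 mm of its start (x of jar_open in the frame of yellow_tray between -0.016 and 0.016 m and y of jar_open in the frame of yellow_tray between -0.0325 and -0.0005 m and z of jar_open in the frame of yellow_tray between 0 and 0.0055 m and angle between each of jar_open, jar_lid, dropper, tally's own z axis and vertical below 0.08 rad and x of jar_lid in the frame of yellow_tray between -0.016 and 0.016 m and y of jar_lid in the frame of yellow_tray between 0.0575 and 0.0895 m and z of jar_lid in the frame of yellow_tray between 0 and 0.0055 m and x of dropper in the frame of yellow_tray between -0.012 and 0.012 m and y of dropper in the frame of yellow_tray between -0.102 and -0.078 m and z of dropper in the frame of yellow_tray between 0 and 0.0055 m and x of tally in the frame of blue_tray between -0.027 and 0.027 m and y of tally in the frame of blue_tray between 0.0585 and 0.1025 m and z of tally in the frame of blue_tray between 0 and 0.0055 m and x of marker_mid in the frame of blue_tray between -0.022 and 0.022 m and y of marker_mid in the frame of blue_tray between -0.052 and -0.024 m and z of marker_mid in the frame of blue_tray between 0.007 and 0.0145 m and angle between the y axis of marker_mid and the y axis of blue_tray, either way round below 0.35 rad and linear speed of each of jar_open, jar_lid, dropper, tally, marker, cup below 0.02 m/s and distance of cup from where it was at the start of the episode below 0.02 m and angle between cup's own z axis and vertical below 0.2 rad); the robot touches nothing.
It fails at once if the open jar is tipped (more than 0.6 rad) (angle between jar_open's own z axis and vertical above 0.6 rad).
It fails at once if the glass dropper bottle is laid over (more than 0.8 rad) (angle between dropper's own z axis and vertical above 0.8 rad).
It fails at once if the clear cup is pushed away by more than 20 mm (distance of cup from where it was at the start of the episode above 0.02 m).
It also fails if it takes over 128 s, if anything falls off the work surface, if the arm or the gripper's body presses on something with over 40 N, if the wrist force passes 120 N, or if a joint passes its speed limit or range.

## Working session

There is one attempt and no reset: what is moved stays moved. The work goes in short steps, Python scripts to look and compute and a tool call to move; the robot and the scene stay as the last step left them, time stands still between calls to the robot, and variables do not carry over. Pictures are saved under pics/ and viewed, at most 14 in all, crops included, and the job is handed in when it is done.

Besides the shell and the picture viewer there is one more tool, called after "Emit:" by a JSON object that holds its "fn" and its "kwargs", one argument or row to a line. servo_tool: Moves the arm, as the interface text tells. Its arguments: {"type":"object","properties":{"series":{"type":"array"},"newtons":{"type":"number"}},"required":["series"]}

```bash
mkdir -p pics; ls; python3 - <<'E'
from cell import env
import cv2,numpy as np
for n in("top","side"):
    s=env.snapshot(n); cv2.imwrite(f"pics/{n}0.png",s["pixels"]); np.savez(f"{n}0.npz",**s); print(n,np.round(s["K"],1).tolist(),np.round(s["T"],3).tolist())
print(env.sense())
E
```

```text
pics
top [[615.8, 0.0, 329.6], [0.0, 615.8, 231.0], [0.0, 0.0, 1.0]] [[-0.02, -0.97, 0.242, 298.944], [-1.0, 0.018, -0.011, 96.946], [0.006, -0.242, -0.97, 1251.407], [0.0, 0.0, 0.0, 1.0]]
side [[534.2, 0.0, 321.0], [0.0, 534.2, 249.3], [0.0, 0.0, 1.0]] [[0.989, -0.038, 0.143, 440.886], [-0.146, -0.416, 0.898, -923.262], [0.025, -0.909, -0.417, 506.493], [0.0, 0.0, 0.0, 1.0]]
{'time_s': 0.1, 'qpos': array([-1.24308119e+00,  8.79365504e-02,  1.37215166e+00,  4.42478788e-07,
        1.68359708e+00, -1.03106179e-01]), 'joint_velocities': array([-0.00030316, -0.00125892, -0.00157186, -0.00056911, -0.00033625,
       -0.00175812]), 'tau': array([ 2.34570354e-03, -3.53015757e+01, -3.14219356e+01, -1.10151113e-04,
        7.91058876e-03,  2.94665404e-05]), 'position': array([ 229.53388376, -499.30939163,  230.20123792]), 'ee_rot': array([-1.03975204e-03,  9.76888159e-01,  2.13748520e-01, -1.17040953e-04]), 'contact_force': array([-0.39296168,  0.35131935, -0.09496512]), 'torque': array([ 0.04203581, -0.01128116, -0.00698864]), 'grip_force': 0.0, 'grip_width': 85.54995841885844}
```

View pics/top0.png

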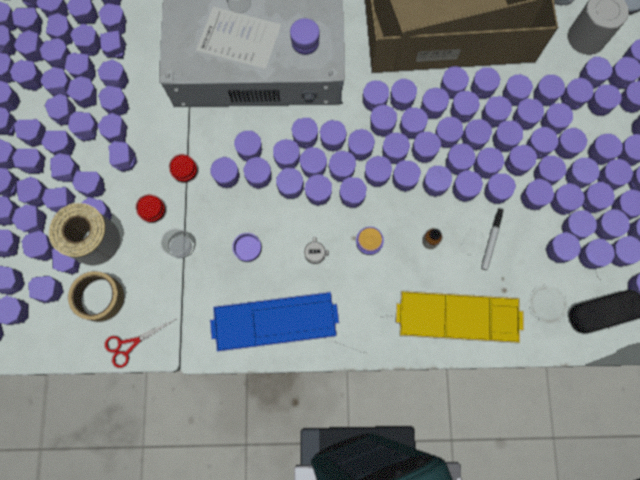

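View pics/side0.png

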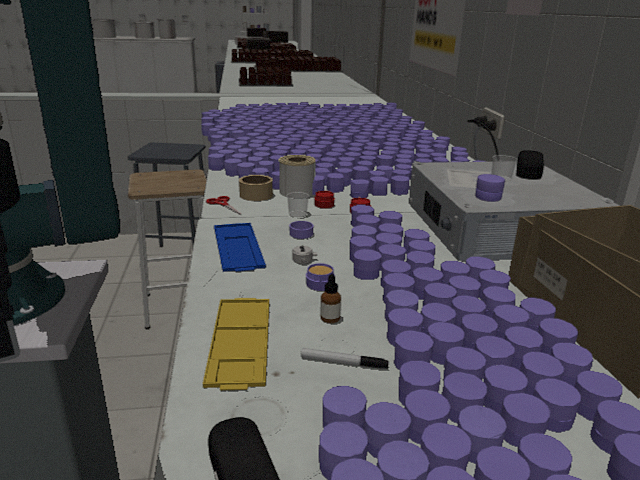

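The top view shows these things:
- lid (247,247)
- tally (316,252)
- jar with orange balm (370,240)
- dropper (432,237)
- marker from (499,210) to (485,268)
- cup (180,243)
- blue tray (275,322)
- yellow tray (460,317)

The look-alikes are the red jars at (183,167) and (150,208), the closed lilac jars at the back, and a second cup on the machine at (238,0). The open jar is the only one with an orange top, and the lid is the only lilac dish standing apart. I'll confirm both in an enlarged crop.

```bash
cat > h.py <<'E'
import cv2,numpy as np
from cell import env
def load(n):
    d=np.load(n+"0.npz"); return d["pixels"],d["K"],d["T"]
def px2w(uv,z,K,T):
    uv=np.atleast_2d(uv).astype(float); r=np.c_[uv,np.ones(len(uv))]@np.linalg.inv(K).T@T[:3,:3].T
    return T[:3,3]+r*((z-T[2,3])/r[:,2])[:,None]
def w2px(P,K,T):
    c=(np.atleast_2d(P)-T[:3,3])@T[:3,:3]; p=c@K.T; return p[:,:2]/p[:,2:]
def blob(img,box,lo,hi,close=3):
    x0,y0,x1,y1=box; hsv=cv2.cvtColor(img[y0:y1,x0:x1],cv2.COLOR_BGR2HSV)
    m=cv2.inRange(hsv,np.array(lo),np.array(hi)); m=cv2.morphologyEx(m,cv2.MORPH_CLOSE,np.ones((close,close),np.uint8))
    c=max(cv2.findContours(m,cv2.RETR_EXTERNAL,cv2.CHAIN_APPROX_NONE)[0],key=cv2.contourArea)
    return c[:,0,:]+[x0,y0]
E
python3 - <<'E'
from h import *
t,K,T=load("top")
cv2.imwrite("pics/crop1.png",cv2.resize(t[195:355,165:365],None,fx=4,fy=4,interpolation=cv2.INTER_CUBIC)[:600])
c=np.vstack([cv2.resize(t[200:280,345:515],None,fx=4.7,fy=4.7,interpolation=cv2.INTER_CUBIC)[:,:799]])
s=load("side")[0]
b=cv2.resize(s[190:270,200:370],None,fx=2.6,fy=2.6,interpolation=cv2.INTER_CUBIC)
c=np.vstack([c,cv2.copyMakeBorder(b,0,0,0,799-b.shape[1],cv2.BORDER_CONSTANT)]);cv2.imwrite("pics/crop2.png",c[:600])
def rep(n,c,z):
    r=cv2.minAreaRect(px2w(c,z,K,T)[:,:2].astype(np.float32)); print(n,np.round(r[0],1),np.round(r[1],1),round(r[2],2),"n",len(c))
rep("blue",blob(t,(200,280,350,360),(100,120,60),(130,255,255),5),9)
rep("yellow",blob(t,(385,280,535,350),(18,120,60),(35,255,255),5),9)
rep("lid",blob(t,(225,225,270,270),(115,50,40),(150,255,255),5),25)
rep("balm",blob(t,(350,220,390,260),(8,110,60),(30,255,255)),34)
rep("jar",blob(t,(345,218,395,265),(5,70,40),(150,255,255),5),34)
for p in [(432,237),(180,238),(316,251)]: print(p,np.round(px2w([p],28,K,T),1))
E
```

```text
blue [424.5 197.8] [ 86.4 254. ] 6.12 n 322
yellow [ 426.7 -174.2] [253.6  86.6] 85.34 n 327
lid [574. 253.] [58.7 55.1] 0.41 n 79
balm [583.9   2.3] [42.9 41.7] 88.93 n 58
jar [580.    3.1] [51.6 52.5] 26.03 n 72
(432, 237) [[ 587.  -126.1   28. ]]
(180, 238) [[594.4 388.2  28. ]]
(316, 251) [[562.2 111.5  28. ]]
```

View pics/crop1.png

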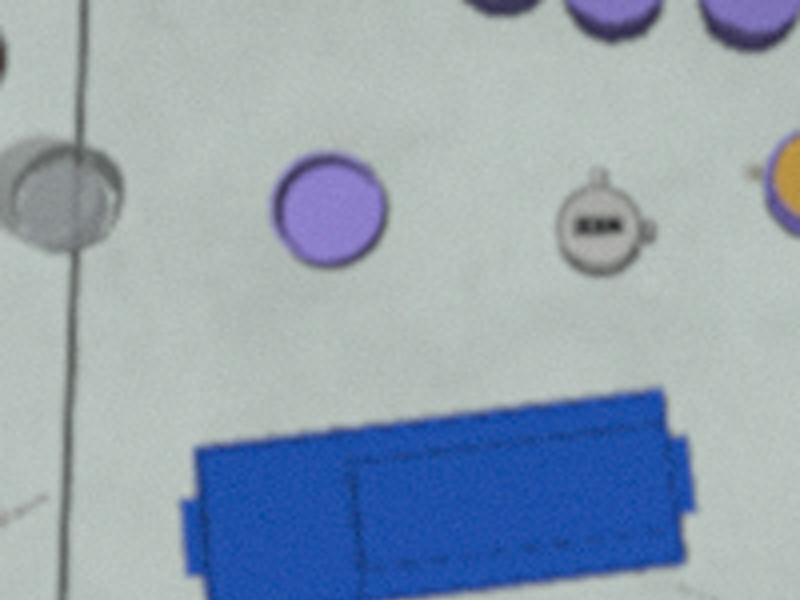

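View pics/crop2.png

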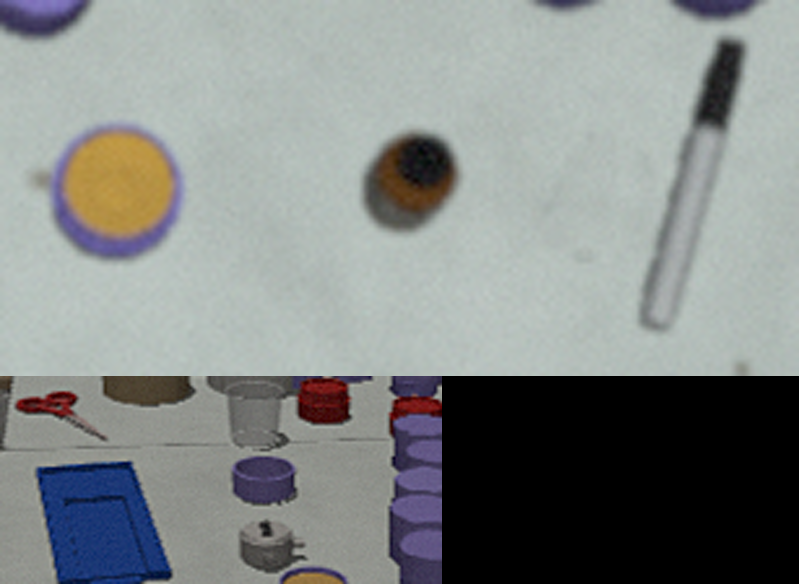

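The crops confirm it. The jar with orange balm is alone at (370,239), the lilac dish at (247,247) is the lid, and the tally drum is at (315,252) with its stud up (+x) and knob right (-y), so its yaw is about 0. The dropper bulb is at (436,234), and the marker runs from (501,209) to (485,269). First I turn the tool so it closes across the yellow tray.

Emit:
{"fn": "servo_tool", "kwargs": {
  "series": [
    [0, 0, 0, 0, 0, -0.106, 8.5],
    [0, 0, 0, 0, 0, -0.106, 8.5],
    [0, 0, 0, 0, 0, -0.106, 8.5],
    [0, 0, 0, 0, 0, -0.106, 8.5],
    [0, 0, 0, 0, 0, -0.106, 8.5],
    [0, 0, 0, 0, 0, -0.106, 8.5],
    [0, 0, 0, 0, 0, -0.106, 8.5],
    [0, 0, 0, 0, 0, -0.106, 8.5],
    [0, 0, 0, 0, 0, -0.106, 8.5],
    [0, 0, 0, 0, 0, -0.106, 8.5]
  ],
  "newtons": 40
}}

```text
time_s: 1.1
position: [229.6, -499.5, 230.6]
ee_rot: [-0.001, 0.733, 0.68, 0.0]
contact_force: [-0.5, -1.1, -0.6]
grip_width: 84.9
grip_force: 0.0
```

```bash
cat >> h.py <<'E'
from scipy.spatial.transform import Rotation as R
def go(x,y,z,h=None,n=None):
    "print tool-axis shift (cm) to world x,y,z (mm) and turn to heading h"
    s=env.sense(); q=s["ee_rot"]; M=R.from_quat([q[1],q[2],q[3],q[0]]).as_matrix()
    d=M.T@(np.array([x,y,z])-s["position"])/10
    hd=np.arctan2(M[1,0],M[0,0]); print("pos",np.round(s["position"],1),"h",round(hd,3),"tilt",np.round(M[:2,2],3),"shift cm",np.round(d,2),"turn z",None if h is None else round(hd-h,3),"w",round(s["grip_width"],1),"F",np.round(s["contact_force"],1),"t",round(s["time_s"],1))
E
python3 - <<'E'
from h import *
t,K,T=load("top"); s,Ks,Ts=load("side")
c2=lambda x,y:(345+x/4.7-.4,200+y/4.7-.4); c1=lambda x,y:(165+x/4-.4,195+y/4-.4)
print("bulb",px2w([c2(427,160)],84,K,T)); print("drum",px2w([c1(599,229)],26,K,T))
print("marker",px2w([c2(733,40),c2(656,328)],8,K,T)); print("cup",px2w([c1(62,207)],0,K,T))
# triangulate via side: dropper bulb and base in side
print("side bulb", px2w([(332,279)],84,Ks,Ts),"side base ctr",px2w([(330.5,317)],0,Ks,Ts))
print("side balm", px2w([(320,270.5)],32,Ks,Ts),"side marker",px2w([(303,354.5),(388,363)],8,Ks,Ts))
print("side lid", px2w([(301.5,227)],25,Ks,Ts), "side tally",px2w([(302.5,250)],26,Ks,Ts))
def rep(n,c,z,K,T):
    r=cv2.minAreaRect(px2w(c,z,K,T)[:,:2].astype(np.float32)); print(n,np.round(r[0],1),np.round(r[1],1),round(r[2],2))
rep("sblue",blob(s,(205,215,275,275),(100,100,40),(130,255,255),5),7,Ks,Ts)
rep("syellow",blob(s,(195,290,280,395),(15,100,40),(38,255,255),5),7,Ks,Ts)
def P(n,x,y,z,r,K,T): a=np.linspace(0,6.28,60); return w2px(np.c_[x+r*np.cos(a),y+r*np.sin(a),np.full(60,z)],K,T)
# overlay
out=[]
for im,k,tt,(x0,y0,x1,y1) in((t,K,T,(225,200,515,275)),(s,Ks,Ts,(270,210,400,375))):
    f=2.75 if im is t else 2.3
    g=cv2.resize(im[y0:y1,x0:x1],None,fx=f,fy=f,interpolation=cv2.INTER_CUBIC)
    for a in((583,2.5,34,28.5),(583,2.5,0,28.5),(573,253,25,29),(573,253,0,29),(588,-127,0,18.3),(588,-127,46,18.3),(562,113.5,26,22),(562,113.5,0,22)):
        cv2.polylines(g,[np.int32((P("",*a,k,tt)-[x0,y0]+.5)*f)],True,(0,255,0),1)
    out.append(g)
w=max(o.shape[1] for o in out); cv2.imwrite("pics/ov.png",np.vstack([cv2.copyMakeBorder(o,0,0,0,w-o.shape[1],cv2.BORDER_CONSTANT) for o in out]))
go(588,-127,160,np.pi/2-.081)
E
```

```text
bulb [[ 580.42732247 -123.05406998   84.        ]]
drum [[560.89792345 114.85669498  26.        ]]
marker [[ 651.47218362 -277.93288173    8.        ]
 [ 521.44335662 -232.82516994    8.        ]]
cup [[583.35359462 393.97191166   0.        ]]
side bulb [[ 586.72367459 -135.04001283   84.        ]] side base ctr [[ 589.2312815 -121.1005177    0.       ]]
side balm [[ 5.87061811e+02 -5.44055459e-01  3.20000000e+01]] side marker [[ 526.21856202 -237.99843677    8.        ]
 [ 653.44291583 -274.21052419    8.        ]]
side lid [[578.27131843 242.47543877  25.        ]] side tally [[565.45632014 110.76796559  26.        ]]
sblue [427.7 193.8] [ 89.6 262.2] 6.14
syellow [ 428.8 -179.2] [260.   90.3] 85.36
pos [ 229.6 -499.5  230.6] h 1.495 tilt [-0.     0.001] shift cm [39.84 32.93  7.09] turn z 0.005 w 84.9 F [-0.5 -1.1 -0.6] t 1.1
```

View pics/ov.png

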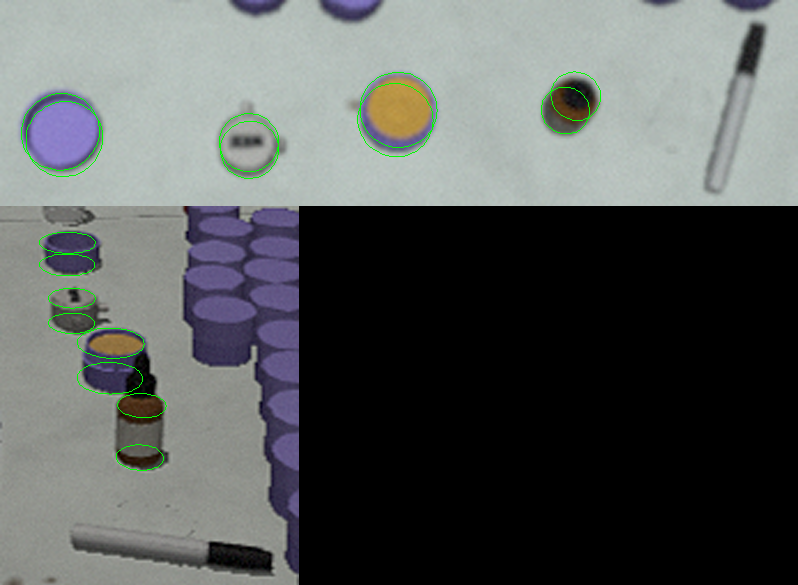

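The overlay fits well. The two cameras differ by about 4 mm, so I use the mean of both. I go for the dropper bottle first.

Emit:
{"fn": "servo_tool", "kwargs": {
  "series": [
    [2.85, 2.34, 0.5, 0, 0, 0, 8.5],
    [2.85, 2.34, 0.5, 0, 0, 0, 8.5],
    [2.85, 2.34, 0.5, 0, 0, 0, 8.5],
    [2.85, 2.34, 0.5, 0, 0, 0, 8.5],
    [2.85, 2.34, 0.5, 0, 0, 0, 8.5],
    [2.85, 2.34, 0.5, 0, 0, 0, 8.5],
    [2.85, 2.34, 0.5, 0, 0, 0, 8.5],
    [2.85, 2.34, 0.5, 0, 0, 0, 8.5],
    [2.85, 2.34, 0.5, 0, 0, 0, 8.5],
    [2.85, 2.34, 0.5, 0, 0, 0, 8.5]
  ]
}}

```text
time_s: 2.1
position: [486.3, -233.0, 180.6]
ee_rot: [-0.0, 0.735, 0.678, -0.0]
contact_force: [-0.1, -0.6, -0.8]
grip_width: 85.2
grip_force: 0.0
```

Emit:
{"fn": "servo_tool", "kwargs": {
  "series": [
    [2.85, 2.34, 0.5, 0, 0, 0, 8.5],
    [2.85, 2.34, 0.5, 0, 0, 0, 8.5],
    [2.85, 2.34, 0.5, 0, 0, 0, 8.5],
    [2.89, 2.29, 0.5, 0, 0, 0, 8.5],
    [0, 0, 0, 0, 0, 0, 8.5],
    [0, 0, 0, 0, 0, 0, 8.5]
  ]
}}

```text
time_s: 2.7
position: [587.4, -127.2, 160.2]
ee_rot: [-0.001, 0.734, 0.679, -0.001]
contact_force: [0.8, 0.4, 0.2]
grip_width: 84.8
grip_force: 0.0
```

```bash
python3 -c "
from h import *
go(586,-126,11,np.pi/2-.081)"
```

```text
pos [ 587.4 -127.2  160.2] h 1.492 tilt [-0.002  0.   ] shift cm [ 0.11 -0.11 14.92] turn z 0.003 w 84.8 F [0.8 0.4 0.2] t 2.7
```

Emit:
{"fn": "servo_tool", "kwargs": {
  "series": [
    [0.1, -0.1, 2.9, 0, 0, 0, 8.5],
    [0, 0, 2.5, 0, 0, 0, 8.5],
    [0, 0, 2.5, 0, 0, 0, 8.5],
    [0, 0, 2.5, 0, 0, 0, 8.5],
    [0, 0, 2.0, 0, 0, 0, 8.5],
    [0, 0, 1.5, 0, 0, 0, 8.5],
    [0, 0, 1.0, 0, 0, 0, 7],
    [0, 0, 0, 0, 0, 0, 6],
    [0, 0, 0, 0, 0, 0, 5],
    [0, 0, 0, 0, 0, 0, 4.2]
  ],
  "newtons": 30
}}

```text
time_s: 3.7
position: [587.4, -127.4, 13.6]
ee_rot: [0.001, 0.735, 0.678, 0.0]
contact_force: [-0.8, -1.6, 4.2]
grip_width: 42.2
grip_force: 0.0
```

Emit:
{"fn": "servo_tool", "kwargs": {
  "series": [
    [0, 0, 0, 0, 0, 0, 3.8],
    [0, 0, 0, 0, 0, 0, 3.4],
    [0, 0, 0, 0, 0, 0, 3.0],
    [0, 0, 0, 0, 0, 0, 3.0],
    [0, 0, 0, 0, 0, 0, 3.0]
  ]
}}

```text
time_s: 4.2
position: [587.3, -127.3, 13.6]
ee_rot: [0.001, 0.735, 0.678, 0.0]
contact_force: [-2.1, -0.3, 6.5]
grip_width: 35.5
grip_force: 30.4
```

Emit:
{"fn": "servo_tool", "kwargs": {
  "series": [
    [0, 0, -0.5, 0, 0, 0, 3.0],
    [0, 0, -1.0, 0, 0, 0, 3.0],
    [0, 0, -2.0, 0, 0, 0, 3.0],
    [0, 0, -2.0, 0, 0, 0, 3.0],
    [0, 0, 0, 0, 0, 0, 3.0]
  ]
}}

```text
time_s: 4.7
position: [589.0, -127.3, 71.0]
ee_rot: [0.003, 0.735, 0.678, 0.002]
contact_force: [0.2, -0.3, -1.7]
grip_width: 35.1
grip_force: 30.2
```

```bash
python3 -c "
from h import *
s=env.snapshot('side')
cv2.imwrite('pics/d1.png',cv2.resize(s['pixels'][180:400,190:410],None,fx=2.5,fy=2.5))
go(420.4,-267,70,np.pi/2-.081)"
```

```text
pos [ 587.9 -127.    69.1] h 1.491 tilt [ 0.004 -0.001] shift cm [-15.29 -15.58  -0.14] turn z 0.001 w 34.8 F [ 0.1  0.9 -1.7] t 4.8
```

View pics/d1.png

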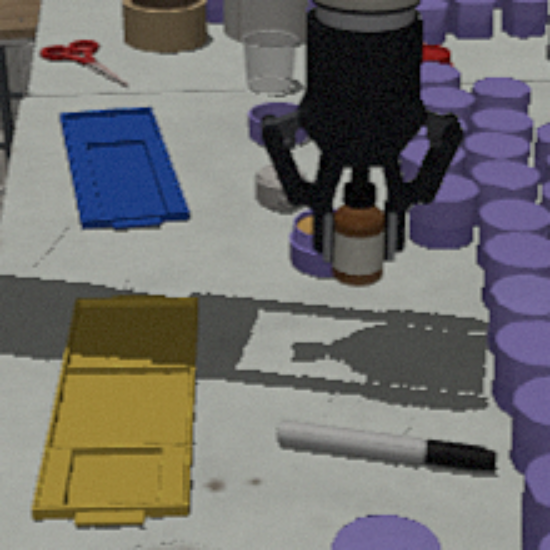

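The bottle is lifted upright and centred in the fingers, with its label at about (358,250) in the crop.

Emit:
{"fn": "servo_tool", "kwargs": {
  "series": [
    [-1.0, -1.0, 0, 0, 0, 0, 3.0],
    [-2.0, -2.1, 0, 0, 0, 0, 3.0],
    [-2.5, -2.5, 0, 0, 0, 0, 3.0],
    [-2.5, -2.5, 0, 0, 0, 0, 3.0],
    [-2.5, -2.5, 0, 0, 0, 0, 3.0],
    [-2.5, -2.5, 0, 0, 0, 0, 3.0],
    [-1.5, -1.6, 0, 0, 0, 0, 3.0],
    [-0.8, -0.9, 0, 0, 0, 0, 3.0],
    [0, 0, 0, 0, 0, 0, 3.0],
    [0, 0, 0, 0, 0, 0, 3.0]
  ]
}}

```text
time_s: 5.75
position: [418.9, -266.3, 66.7]
ee_rot: [-0.0, 0.735, 0.678, 0.0]
contact_force: [0.6, -0.3, -0.3]
grip_width: 35.0
grip_force: 30.2
```

```bash
python3 -c "
from h import *
go(420.4,-267,17.5,np.pi/2-.081)
s=env.snapshot('side')
cv2.imwrite('pics/d2.png',cv2.resize(s['pixels'][250:400,150:350],None,fx=3,fy=3))"
```

```text
pos [ 418.9 -266.3   66.7] h 1.491 tilt [-0.     0.001] shift cm [-0.07  0.16  4.92] turn z 0.001 w 35.0 F [ 0.6 -0.3 -0.3] t 5.8
```

View pics/d2.png

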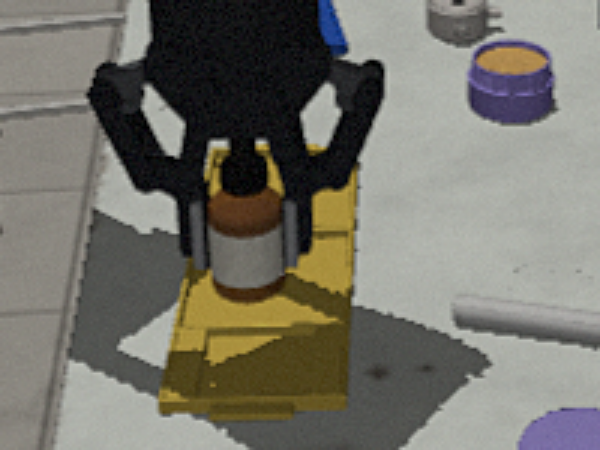

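The bottle is held above the small cell and looks aligned. I lower it with the last part slow.

Emit:
{"fn": "servo_tool", "kwargs": {
  "series": [
    [-0.07, 0.15, 1.0, 0, 0, 0, 3.0],
    [0, 0, 1.2, 0, 0, 0, 3.0],
    [0, 0, 1.2, 0, 0, 0, 3.0],
    [0, 0, 0.9, 0, 0, 0, 3.0],
    [0, 0, 0.5, 0, 0, 0, 3.0],
    [0, 0, 0.1, 0, 0, 0, 3.0],
    [0, 0, 0, 0, 0, 0, 3.0],
    [0, 0, 0, 0, 0, 0, 3.0]
  ]
}}

```text
time_s: 6.6
position: [420.9, -267.9, 18.9]
ee_rot: [0.001, 0.735, 0.678, 0.0]
contact_force: [0.6, -0.3, 0.0]
grip_width: 35.4
grip_force: 30.3
```

Emit:
{"fn": "servo_tool", "kwargs": {
  "series": [
    [0, 0, 0.08, 0, 0, 0, 3.0],
    [0, 0, 0.08, 0, 0, 0, 3.0],
    [0, 0, 0, 0, 0, 0, 3.0],
    [0, 0, 0, 0, 0, 0, 3.0]
  ]
}}

```text
time_s: 7.0
position: [420.5, -267.6, 16.8]
ee_rot: [0.0, 0.735, 0.678, -0.0]
contact_force: [0.3, -1.0, -0.8]
grip_width: 34.9
grip_force: 30.3
```

Emit:
{"fn": "servo_tool", "kwargs": {
  "series": [
    [0, 0, 0.06, 0, 0, 0, 3.0],
    [0, 0, 0.06, 0, 0, 0, 3.0],
    [0, 0, 0, 0, 0, 0, 3.0]
  ]
}}

```text
time_s: 7.3
position: [420.5, -267.7, 16.6]
ee_rot: [0.0, 0.735, 0.678, -0.0]
contact_force: [-1.9, 2.0, 6.6]
grip_width: 35.1
grip_force: 31.0
```

Floor contact at about 6 N. I open the fingers slowly, then lift.

Emit:
{"fn": "servo_tool", "kwargs": {
  "series": [
    [0, 0, 0, 0, 0, 0, 3.8],
    [0, 0, 0, 0, 0, 0, 4.4],
    [0, 0, 0, 0, 0, 0, 5.5],
    [0, 0, 0, 0, 0, 0, 6.5],
    [0, 0, -1.0, 0, 0, 0, 7],
    [0, 0, -2, 0, 0, 0, 7],
    [0, 0, -3, 0, 0, 0, 8.5],
    [0, 0, -3, 0, 0, 0, 8.5],
    [0, 0, -3, 0, 0, 0, 8.5],
    [0, 0, 0, 0, 0, 0, 8.5]
  ]
}}

```text
time_s: 8.3
position: [422.8, -269.5, 141.0]
ee_rot: [0.005, 0.735, 0.678, 0.001]
contact_force: [0.4, -0.3, 0.7]
grip_width: 85.1
grip_force: 0.0
```

```bash
python3 -c "
from h import *
go(585,1,130,np.pi/2-.081)"
```

```text
pos [ 422.8 -269.5  141. ] h 1.491 tilt [ 0.008 -0.007] shift cm [28.26 14.    1.05] turn z 0.001 w 85.1 F [ 0.4 -0.3  0.7] t 8.3
```

Emit:
{"fn": "servo_tool", "kwargs": {
  "series": [
    [3.1, 1.5, 0, 0, 0, 0, 8.5],
    [3.1, 1.6, 0, 0, 0, 0, 8.5],
    [3.2, 1.6, 0, 0, 0, 0, 8.5],
    [3.2, 1.6, 0, 0, 0, 0, 8.5],
    [3.2, 1.6, 0, 0, 0, 0, 8.5],
    [3.2, 1.6, 0, 0, 0, 0, 8.5],
    [3.1, 1.5, 0, 0, 0, 0, 8.5],
    [3.1, 1.5, 0, 0, 0, 0, 8.5],
    [3.06, 1.5, 0, 0, 0, 0, 8.5],
    [0, 0, 0, 0, 0, 0, 8.5]
  ]
}}

```text
time_s: 9.3
position: [583.4, 6.5, 134.1]
ee_rot: [-0.001, 0.733, 0.68, 0.0]
contact_force: [-0.5, -1.7, -0.0]
grip_width: 84.8
grip_force: 0.0
```

```bash
python3 -c "
from h import *
s=env.snapshot('side')
cv2.imwrite('pics/d3.png',cv2.resize(s['pixels'][180:400,190:410],None,fx=2.5,fy=2.5))
go(585,1,9,np.pi/2-.081)"
```

```text
pos [582.5   4.6 134.1] h 1.494 tilt [-0.002  0.   ] shift cm [-0.34  0.3  12.51] turn z 0.004 w 85.4 F [-0.2 -0.3 -0.6] t 9.3
```

View pics/d3.png

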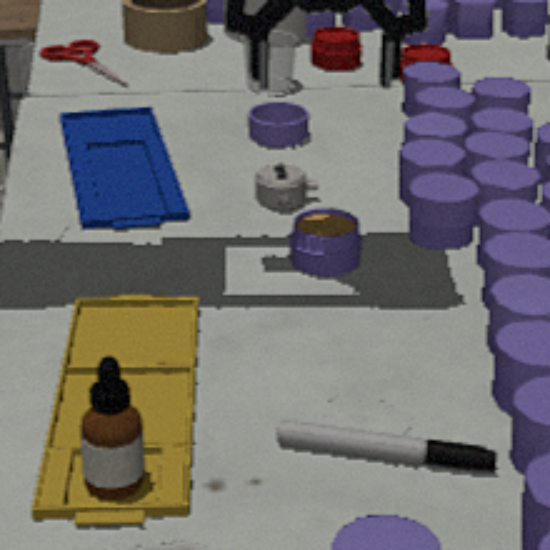

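The bottle stands upright in the small cell, its base at about (113,488) in the crop. Next is the jar.

Emit:
{"fn": "servo_tool", "kwargs": {
  "series": [
    [-0.3, 0.25, 1.5, 0, 0, 0, 8.5],
    [0, 0, 2.5, 0, 0, 0, 8.5],
    [0, 0, 2.5, 0, 0, 0, 8.5],
    [0, 0, 2.5, 0, 0, 0, 8.5],
    [0, 0, 1.7, 0, 0, 0, 8.5],
    [0, 0, 1.2, 0, 0, 0, 8.5],
    [0, 0, 0.6, 0, 0, 0, 8.5],
    [0, 0, 0, 0, 0, 0, 7.5],
    [0, 0, 0, 0, 0, 0, 6.8],
    [0, 0, 0, 0, 0, 0, 6.3]
  ]
}}

```text
time_s: 10.35
position: [585.8, -0.5, 11.8]
ee_rot: [0.001, 0.735, 0.678, 0.001]
contact_force: [0.5, 0.3, -0.9]
grip_width: 63.2
grip_force: 0.0
```

Emit:
{"fn": "servo_tool", "kwargs": {
  "series": [
    [0, 0, 0, 0, 0, 0, 6.0],
    [0, 0, 0, 0, 0, 0, 5.6],
    [0, 0, 0, 0, 0, 0, 5.0],
    [0, 0, 0, 0, 0, 0, 5.0],
    [0, 0, 0, 0, 0, 0, 5.0]
  ]
}}

```text
time_s: 10.85
position: [585.7, -0.3, 11.9]
ee_rot: [0.001, 0.735, 0.678, 0.001]
contact_force: [-0.5, -0.2, 6.4]
grip_width: 56.2
grip_force: 31.4
```

Emit:
{"fn": "servo_tool", "kwargs": {
  "series": [
    [0, 0, -0.5, 0, 0, 0, 5.0],
    [0, 0, -1.0, 0, 0, 0, 5.0],
    [0, 0, -1.5, 0, 0, 0, 5.0],
    [0, 0, -1.0, 0, 0, 0, 5.0],
    [0, 0, 0, 0, 0, 0, 5.0],
    [0, 0, 0, 0, 0, 0, 5.0]
  ]
}}

```text
time_s: 11.45
position: [585.2, -0.3, 51.2]
ee_rot: [0.001, 0.735, 0.678, 0.0]
contact_force: [-0.2, -0.5, -0.1]
grip_width: 56.5
grip_force: 32.1
```

```bash
python3 -c "
from h import *
go(426.4,-193.1,49,np.pi/2-.081)
s=env.snapshot('side')
cv2.imwrite('pics/d4.png',cv2.resize(s['pixels'][180:400,190:410],None,fx=2.5,fy=2.5))"
```

```text
pos [ 5.852e+02 -3.000e-01  5.120e+01] h 1.491 tilt [ 0.001 -0.   ] shift cm [-20.49 -14.29   0.2 ] turn z 0.001 w 56.5 F [-0.2 -0.5 -0.1] t 11.4
```

View pics/d4.png

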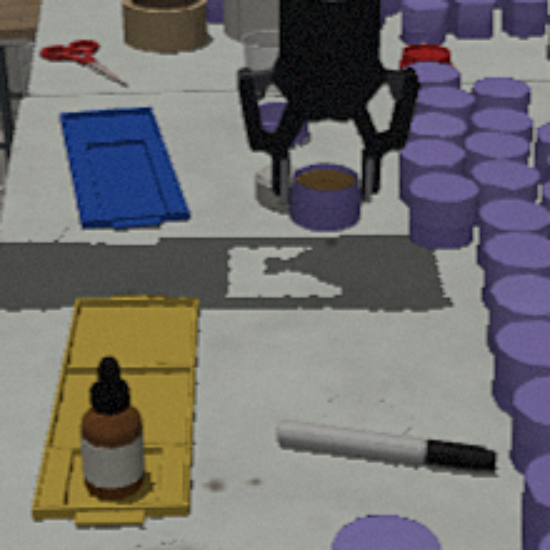

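The jar is held level, rim at about (325,180) in the crop. Carry it to the middle cell.

Emit:
{"fn": "servo_tool", "kwargs": {
  "series": [
    [-1.0, -0.7, 0, 0, 0, 0, 5.0],
    [-2.0, -1.4, 0, 0, 0, 0, 5.0],
    [-2.8, -2.0, 0, 0, 0, 0, 5.0],
    [-3.0, -2.1, 0, 0, 0, 0, 5.0],
    [-3.0, -2.1, 0, 0, 0, 0, 5.0],
    [-3.0, -2.1, 0, 0, 0, 0, 5.0],
    [-2.6, -1.8, 0, 0, 0, 0, 5.0],
    [-2.0, -1.4, 0, 0, 0, 0, 5.0],
    [-1.0, -0.7, 0, 0, 0, 0, 5.0],
    [0, 0, 0, 0, 0, 0, 5.0]
  ]
}}

```text
time_s: 12.5
position: [424.7, -193.0, 50.1]
ee_rot: [-0.0, 0.736, 0.677, -0.0]
contact_force: [0.8, 0.2, -1.0]
grip_width: 56.4
grip_force: 32.1
```

```bash
python3 -c "
from h import *
go(426.4,-193.1,15,np.pi/2-.081)"
```

```text
pos [ 424.7 -193.    50.1] h 1.488 tilt [-0.001  0.   ] shift cm [0.   0.17 3.51] turn z -0.002 w 56.4 F [ 0.8  0.2 -1. ] t 12.5
```

Emit:
{"fn": "servo_tool", "kwargs": {
  "series": [
    [0, 0.15, 0.6, 0, 0, 0, 5.0],
    [0, 0, 1.0, 0, 0, 0, 5.0],
    [0, 0, 0.9, 0, 0, 0, 5.0],
    [0, 0, 0.6, 0, 0, 0, 5.0],
    [0, 0, 0.2, 0, 0, 0, 5.0],
    [0, 0, 0.08, 0, 0, 0, 5.0],
    [0, 0, 0, 0, 0, 0, 5.0],
    [0, 0, 0, 0, 0, 0, 5.0]
  ]
}}

```text
time_s: 13.3
position: [427.8, -192.5, 17.1]
ee_rot: [0.0, 0.735, 0.678, 0.0]
contact_force: [0.1, 0.4, -0.6]
grip_width: 56.4
grip_force: 32.1
```

Emit:
{"fn": "servo_tool", "kwargs": {
  "series": [
    [0, 0, 0.08, 0, 0, 0, 5.0],
    [0, 0, 0.08, 0, 0, 0, 5.0],
    [0, 0, 0.04, 0, 0, 0, 5.0],
    [0, 0, 0, 0, 0, 0, 5.0]
  ]
}}

```text
time_s: 13.7
position: [427.5, -192.4, 14.9]
ee_rot: [0.0, 0.735, 0.678, -0.0]
contact_force: [-0.6, -0.5, 0.8]
grip_width: 56.3
grip_force: 32.2
```

Emit:
{"fn": "servo_tool", "kwargs": {
  "series": [
    [0, 0, 0.07, 0, 0, 0, 5.0],
    [0, 0, 0.07, 0, 0, 0, 5.0],
    [0, 0, 0, 0, 0, 0, 5.0]
  ]
}}

```text
time_s: 14.0
position: [427.6, -192.4, 14.8]
ee_rot: [0.0, 0.735, 0.678, -0.0]
contact_force: [-5.2, 2.2, 8.9]
grip_width: 56.2
grip_force: 33.0
```

Emit:
{"fn": "servo_tool", "kwargs": {
  "series": [
    [0, 0, 0, 0, 0, 0, 5.8],
    [0, 0, 0, 0, 0, 0, 6.3],
    [0, 0, 0, 0, 0, 0, 7.2],
    [0, 0, 0, 0, 0, 0, 8.2],
    [0, 0, -1.0, 0, 0, 0, 8.5],
    [0, 0, -2, 0, 0, 0, 8.5],
    [0, 0, -3, 0, 0, 0, 8.5],
    [0, 0, -3, 0, 0, 0, 8.5],
    [0, 0, -1, 0, 0, 0, 8.5],
    [0, 0, 0, 0, 0, 0, 8.5]
  ]
}}

```text
time_s: 15.0
position: [428.7, -193.0, 115.5]
ee_rot: [0.002, 0.735, 0.678, 0.001]
contact_force: [0.1, 0.2, -0.2]
grip_width: 84.8
grip_force: 0.0
```

```bash
python3 -c "
from h import *
go(576,251,110,np.pi/2-.081)"
```

```text
pos [ 428.7 -193.   115.5] h 1.491 tilt [ 0.004 -0.003] shift cm [45.44 11.13  0.5 ] turn z 0.001 w 84.8 F [ 0.1  0.2 -0.2] t 15.0
```

Emit:
{"fn": "servo_tool", "kwargs": {
  "series": [
    [3.5, 0.86, 0, 0, 0, 0, 8.5],
    [3.5, 0.86, 0, 0, 0, 0, 8.5],
    [3.5, 0.86, 0, 0, 0, 0, 8.5],
    [3.5, 0.86, 0, 0, 0, 0, 8.5],
    [3.5, 0.86, 0, 0, 0, 0, 8.5],
    [3.5, 0.86, 0, 0, 0, 0, 8.5],
    [3.5, 0.86, 0, 0, 0, 0, 8.5],
    [3.5, 0.86, 0, 0, 0, 0, 8.5],
    [3.5, 0.86, 0, 0, 0, 0, 8.5],
    [3.5, 0.86, 0, 0, 0, 0, 8.5]
  ]
}}

```text
time_s: 16.0
position: [540.2, 151.0, 110.7]
ee_rot: [-0.001, 0.735, 0.678, -0.002]
contact_force: [0.1, -0.8, 1.3]
grip_width: 84.7
grip_force: 0.0
```

Emit:
{"fn": "servo_tool", "kwargs": {
  "series": [
    [3.5, 0.86, 0, 0, 0, 0, 8.5],
    [3.5, 0.86, 0, 0, 0, 0, 8.5],
    [3.4, 0.81, 0, 0, 0, 0, 8.5],
    [0, 0, 0, 0, 0, 0, 8.5],
    [0, 0, 0, 0, 0, 0, 8.5]
  ]
}}

```text
time_s: 16.5
position: [573.5, 251.5, 110.6]
ee_rot: [-0.001, 0.734, 0.679, -0.002]
contact_force: [-0.3, -0.7, -0.6]
grip_width: 84.8
grip_force: 0.0
```

```bash
python3 -c "
from h import *
go(576,251,7,np.pi/2-.081)"
```

```text
pos [573.5 251.5 110.6] h 1.492 tilt [-0.004 -0.002] shift cm [-0.    0.3  10.36] turn z 0.002 w 84.8 F [-0.3 -0.7 -0.6] t 16.5
```

Emit:
{"fn": "servo_tool", "kwargs": {
  "series": [
    [0, 0.25, 1.5, 0, 0, 0, 8.5],
    [0, 0, 2.5, 0, 0, 0, 8.5],
    [0, 0, 2.5, 0, 0, 0, 8.5],
    [0, 0, 1.7, 0, 0, 0, 8.5],
    [0, 0, 1.2, 0, 0, 0, 8.5],
    [0, 0, 0.9, 0, 0, 0, 8.5],
    [0, 0, 0, 0, 0, 0, 8.0],
    [0, 0, 0, 0, 0, 0, 7.2],
    [0, 0, 0, 0, 0, 0, 6.6],
    [0, 0, 0, 0, 0, 0, 6.2]
  ]
}}

```text
time_s: 17.5
position: [578.0, 251.4, 11.6]
ee_rot: [0.001, 0.735, 0.678, 0.001]
contact_force: [-0.4, 0.5, 1.0]
grip_width: 61.9
grip_force: 0.0
```

Emit:
{"fn": "servo_tool", "kwargs": {
  "series": [
    [0, 0, 0, 0, 0, 0, 6.0],
    [0, 0, 0, 0, 0, 0, 5.6],
    [0, 0, 0, 0, 0, 0, 5.2],
    [0, 0, 0, 0, 0, 0, 5.2],
    [0, 0, 0, 0, 0, 0, 5.2]
  ]
}}

```text
time_s: 18.0
position: [577.9, 251.5, 11.5]
ee_rot: [0.0, 0.735, 0.678, 0.001]
contact_force: [-0.5, 0.8, 5.7]
grip_width: 56.8
grip_force: 32.5
```

Emit:
{"fn": "servo_tool", "kwargs": {
  "series": [
    [0, 0, -0.5, 0, 0, 0, 5.2],
    [0, 0, -1.0, 0, 0, 0, 5.2],
    [0, 0, -1.5, 0, 0, 0, 5.2],
    [0, 0, -2.0, 0, 0, 0, 5.2],
    [0, 0, -2.0, 0, 0, 0, 5.2],
    [0, 0, 0, 0, 0, 0, 5.2],
    [0, 0, 0, 0, 0, 0, 5.2]
  ]
}}

```text
time_s: 18.7
position: [577.6, 251.3, 81.2]
ee_rot: [0.0, 0.735, 0.678, 0.001]
contact_force: [-0.2, -0.2, -0.7]
grip_width: 56.8
grip_force: 32.0
```

```bash
python3 -c "
from h import *
go(433.6,-103.4,70,np.pi/2-.081)
s=env.snapshot('side')
cv2.imwrite('pics/d5.png',cv2.resize(s['pixels'][140:400,190:410],None,fx=2.3,fy=2.3))"
```

```text
pos [577.6 251.3  81.2] h 1.491 tilt [0.002 0.   ] shift cm [-36.51 -11.52   1.08] turn z 0.001 w 56.8 F [-0.2 -0.2 -0.7] t 18.7
```

View pics/d5.png

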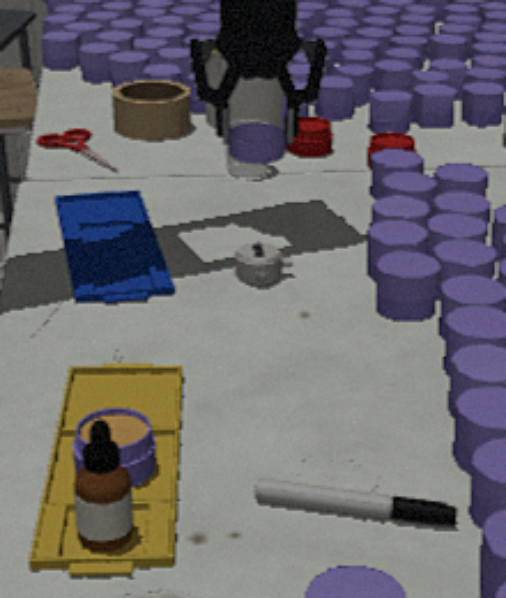

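The lid is held and the jar is upright in the middle cell at about (117,450) in the crop.

Emit:
{"fn": "servo_tool", "kwargs": {
  "series": [
    [-1.5, -0.5, 0, 0, 0, 0, 5.2],
    [-3.0, -0.9, 0, 0, 0, 0, 5.2],
    [-3.5, -1.1, 0, 0, 0, 0, 5.2],
    [-3.5, -1.1, 0, 0, 0, 0, 5.2],
    [-3.5, -1.1, 0, 0, 0, 0, 5.2],
    [-3.5, -1.1, 0, 0, 0, 0, 5.2],
    [-3.5, -1.1, 0, 0, 0, 0, 5.2],
    [-3.5, -1.1, 0, 0, 0, 0, 5.2],
    [-3.5, -1.1, 0, 0, 0, 0, 5.2],
    [-3.5, -1.1, 0, 0, 0, 0, 5.2]
  ]
}}

```text
time_s: 19.75
position: [447.7, -65.6, 78.8]
ee_rot: [-0.001, 0.735, 0.678, -0.001]
contact_force: [1.0, 0.5, -0.5]
grip_width: 56.9
grip_force: 32.0
```

Emit:
{"fn": "servo_tool", "kwargs": {
  "series": [
    [-2.5, -0.9, 0, 0, 0, 0, 5.2],
    [-1.0, -0.3, 0, 0, 0, 0, 5.2],
    [0, 0, 0, 0, 0, 0, 5.2],
    [0, 0, 0, 0, 0, 0, 5.2]
  ]
}}

```text
time_s: 20.15
position: [434.8, -97.8, 79.8]
ee_rot: [-0.001, 0.735, 0.678, 0.0]
contact_force: [0.0, 0.0, 0.3]
grip_width: 57.1
grip_force: 32.0
```

```bash
python3 -c "
from h import *
go(433.6,-103.4,15,np.pi/2-.081)"
```

```text
pos [434.8 -97.8  79.8] h 1.491 tilt [-0.001  0.001] shift cm [-0.57 -0.07  6.48] turn z 0.001 w 57.1 F [0.  0.  0.3] t 20.1
```

Emit:
{"fn": "servo_tool", "kwargs": {
  "series": [
    [-0.57, 0, 1.2, 0, 0, 0, 5.2],
    [0, 0, 1.7, 0, 0, 0, 5.2],
    [0, 0, 1.6, 0, 0, 0, 5.2],
    [0, 0, 1.0, 0, 0, 0, 5.2],
    [0, 0, 0.5, 0, 0, 0, 5.2],
    [0, 0, 0.3, 0, 0, 0, 5.2],
    [0, 0, 0.1, 0, 0, 0, 5.2],
    [0, 0, 0.05, 0, 0, 0, 5.2],
    [0, 0, 0, 0, 0, 0, 5.2],
    [0, 0, 0, 0, 0, 0, 5.2]
  ]
}}

```text
time_s: 21.15
position: [434.7, -104.5, 16.3]
ee_rot: [0.001, 0.735, 0.678, 0.0]
contact_force: [0.1, -0.1, -0.3]
grip_width: 56.6
grip_force: 32.0
```

Emit:
{"fn": "servo_tool", "kwargs": {
  "series": [
    [0, 0, 0.07, 0, 0, 0, 5.2],
    [0, 0, 0.07, 0, 0, 0, 5.2],
    [0, 0, 0.07, 0, 0, 0, 5.2],
    [0, 0, 0.05, 0, 0, 0, 5.2],
    [0, 0, 0, 0, 0, 0, 5.2]
  ]
}}

```text
time_s: 21.65
position: [434.5, -104.4, 14.4]
ee_rot: [0.0, 0.735, 0.678, -0.0]
contact_force: [-3.2, 1.2, 7.7]
grip_width: 57.3
grip_force: 32.7
```

Contact. I release, lift, and turn toward the blue tray's heading for the tally.

Emit:
{"fn": "servo_tool", "kwargs": {
  "series": [
    [0, 0, 0, 0, 0, 0, 5.9],
    [0, 0, 0, 0, 0, 0, 6.4],
    [0, 0, 0, 0, 0, 0, 7.2],
    [0, 0, 0, 0, 0, 0, 8.2],
    [0, 0, -1.0, 0, 0, 0, 8.5],
    [0, 0, -2, 0, 0, 0, 8.5],
    [0, 0, -3, 0, 0, 0, 8.5],
    [0, 0, -2, 0, 0, -0.05, 8.5],
    [0, 0, -1, 0, 0, -0.05, 8.5],
    [0, 0, 0, 0, 0, -0.05, 8.5]
  ]
}}

```text
time_s: 22.65
position: [436.0, -104.9, 106.4]
ee_rot: [0.003, 0.681, 0.732, 0.001]
contact_force: [-0.6, 0.0, 0.6]
grip_width: 85.2
grip_force: 0.0
```

Emit:
{"fn": "servo_tool", "kwargs": {
  "series": [
    [0, 0, 0, 0, 0, -0.03, 8.5],
    [0, 0, 0, 0, 0, 0, 8.5]
  ]
}}

```text
time_s: 22.85
position: [434.3, -104.2, 103.4]
ee_rot: [0.0, 0.671, 0.742, -0.0]
contact_force: [-0.2, -0.4, -0.7]
grip_width: 85.1
grip_force: 0.0
```

```bash
python3 -c "
from h import *
go(563,113,100,np.pi/2+.107)"
```

```text
pos [ 434.3 -104.2  103.4] h 1.671 tilt [ 0. -0.] shift cm [20.33 14.97  0.34] turn z -0.007 w 85.1 F [-0.2 -0.4 -0.7] t 22.9
```

Emit:
{"fn": "servo_tool", "kwargs": {
  "series": [
    [2.0, 1.5, 0, 0, 0, 0, 8.5],
    [2.6, 1.9, 0, 0, 0, 0, 8.5],
    [2.8, 2.1, 0, 0, 0, 0, 8.5],
    [2.8, 2.1, 0, 0, 0, 0, 8.5],
    [2.8, 2.0, 0, 0, 0, 0, 8.5],
    [2.8, 2.0, 0, 0, 0, 0, 8.5],
    [2.6, 1.9, 0, 0, 0, 0, 8.5],
    [1.93, 1.47, 0, 0, 0, 0, 8.5],
    [0, 0, 0, 0, 0, 0, 8.5],
    [0, 0, 0, 0, 0, 0, 8.5]
  ]
}}

```text
time_s: 23.85
position: [562.6, 113.1, 102.4]
ee_rot: [-0.0, 0.671, 0.742, -0.001]
contact_force: [0.7, 0.1, -0.3]
grip_width: 85.3
grip_force: 0.0
```

```bash
python3 -c "
from h import *
go(563,113,6,np.pi/2+.107)"
```

```text
pos [562.6 113.1 102.4] h 1.671 tilt [-0.002 -0.001] shift cm [-0.    0.06  9.64] turn z -0.006 w 85.3 F [ 0.7  0.1 -0.3] t 23.9
```

Emit:
{"fn": "servo_tool", "kwargs": {
  "series": [
    [0, 0, 1.5, 0, 0, 0, 8.5],
    [0, 0, 2.5, 0, 0, 0, 8.5],
    [0, 0, 2.0, 0, 0, 0, 8.5],
    [0, 0, 1.7, 0, 0, 0, 8.5],
    [0, 0, 1.1, 0, 0, 0, 8.0],
    [0, 0, 0.7, 0, 0, 0, 7.0],
    [0, 0, 0, 0, 0, 0, 6.2],
    [0, 0, 0, 0, 0, 0, 5.4],
    [0, 0, 0, 0, 0, 0, 5.0],
    [0, 0, 0, 0, 0, 0, 4.7]
  ]
}}

```text
time_s: 24.85
position: [563.8, 113.1, 9.3]
ee_rot: [0.001, 0.671, 0.742, 0.001]
contact_force: [-0.2, -0.1, 1.3]
grip_width: 47.1
grip_force: 0.0
```

Emit:
{"fn": "servo_tool", "kwargs": {
  "series": [
    [0, 0, 0, 0, 0, 0, 4.5],
    [0, 0, 0, 0, 0, 0, 4.2],
    [0, 0, 0, 0, 0, 0, 3.8],
    [0, 0, 0, 0, 0, 0, 3.8],
    [0, 0, 0, 0, 0, 0, 3.8]
  ]
}}

```text
time_s: 25.35
position: [563.7, 113.1, 9.2]
ee_rot: [0.001, 0.671, 0.742, 0.001]
contact_force: [-0.6, 0.3, 5.4]
grip_width: 43.0
grip_force: 31.0
```

Emit:
{"fn": "servo_tool", "kwargs": {
  "series": [
    [0, 0, -0.5, 0, 0, 0, 3.8],
    [0, 0, -1.0, 0, 0, 0, 3.8],
    [0, 0, -1.5, 0, 0, 0, 3.8],
    [0, 0, -1.0, 0, 0, 0, 3.8],
    [0, 0, 0, 0, 0, 0, 3.8],
    [0, 0, 0, 0, 0, 0, 3.8]
  ]
}}

```text
time_s: 25.95
position: [563.3, 113.0, 48.9]
ee_rot: [0.0, 0.671, 0.742, 0.0]
contact_force: [0.2, 0.2, -1.5]
grip_width: 43.5
grip_force: 30.7
```

```bash
python3 -c "
from h import *
go(415,277,45,np.pi/2+.107)"
```

```text
pos [563.3 113.   48.9] h 1.671 tilt [0.001 0.   ] shift cm [ 17.8  -13.12   0.37] turn z -0.007 w 43.5 F [ 0.2  0.2 -1.5] t 25.9
```

Tally held at width 43.5 mm. Carry it to the short cell.

Emit:
{"fn": "servo_tool", "kwargs": {
  "series": [
    [1.0, -0.7, 0, 0, 0, 0, 3.8],
    [2.0, -1.5, 0, 0, 0, 0, 3.8],
    [2.6, -1.9, 0, 0, 0, 0, 3.8],
    [2.8, -2.1, 0, 0, 0, 0, 3.8],
    [2.8, -2.1, 0, 0, 0, 0, 3.8],
    [2.6, -1.9, 0, 0, 0, 0, 3.8],
    [2.4, -1.8, 0, 0, 0, 0, 3.8],
    [1.6, -1.1, 0, 0, 0, 0, 3.8],
    [0, 0, 0, 0, 0, 0, 3.8],
    [0, 0, 0, 0, 0, 0, 3.8]
  ]
}}

```text
time_s: 26.95
position: [414.1, 277.0, 47.7]
ee_rot: [0.0, 0.67, 0.742, -0.001]
contact_force: [0.9, 0.4, -1.1]
grip_width: 43.0
grip_force: 30.7
```

```bash
python3 -c "
from h import *
go(415,277,12.2,np.pi/2+.107)"
```

```text
pos [414.1 277.   47.7] h 1.672 tilt [-0.001 -0.001] shift cm [-0.01  0.1   3.55] turn z -0.005 w 43.0 F [ 0.9  0.4 -1.1] t 26.9
```

Emit:
{"fn": "servo_tool", "kwargs": {
  "series": [
    [0, 0.05, 0.7, 0, 0, 0, 3.8],
    [0, 0, 1.0, 0, 0, 0, 3.8],
    [0, 0, 0.9, 0, 0, 0, 3.8],
    [0, 0, 0.5, 0, 0, 0, 3.8],
    [0, 0, 0.25, 0, 0, 0, 3.8],
    [0, 0, 0.08, 0, 0, 0, 3.8],
    [0, 0, 0, 0, 0, 0, 3.8],
    [0, 0, 0, 0, 0, 0, 3.8]
  ]
}}

```text
time_s: 27.75
position: [415.7, 277.2, 14.3]
ee_rot: [0.0, 0.671, 0.742, 0.0]
contact_force: [0.5, 0.5, -0.1]
grip_width: 43.4
grip_force: 30.7
```

Emit:
{"fn": "servo_tool", "kwargs": {
  "series": [
    [0, 0, 0.07, 0, 0, 0, 3.8],
    [0, 0, 0.07, 0, 0, 0, 3.8],
    [0, 0, 0, 0, 0, 0, 3.8],
    [0, 0, 0, 0, 0, 0, 3.8]
  ]
}}

```text
time_s: 28.15
position: [415.4, 277.1, 12.5]
ee_rot: [0.0, 0.671, 0.742, 0.0]
contact_force: [1.1, 0.5, 0.4]
grip_width: 43.5
grip_force: 30.7
```

Emit:
{"fn": "servo_tool", "kwargs": {
  "series": [
    [0, 0, 0.07, 0, 0, 0, 3.8],
    [0, 0, 0.05, 0, 0, 0, 3.8],
    [0, 0, 0, 0, 0, 0, 3.8],
    [0, 0, 0, 0, 0, 0, 3.8]
  ]
}}

```text
time_s: 28.55
position: [415.5, 277.1, 12.2]
ee_rot: [0.0, 0.671, 0.742, 0.0]
contact_force: [-2.2, -1.2, 5.5]
grip_width: 43.1
grip_force: 31.3
```

Emit:
{"fn": "servo_tool", "kwargs": {
  "series": [
    [0, 0, 0, 0, 0, 0, 4.5],
    [0, 0, 0, 0, 0, 0, 5.2],
    [0, 0, 0, 0, 0, 0, 6.0],
    [0, 0, -1.0, 0, 0, 0, 6.0],
    [0, 0, -2, 0, 0, 0, 6.0],
    [0, 0, -3, 0, 0, 0, 6.0],
    [0, 0, -3, 0, 0, -0.1, 6.0],
    [0, 0, -1, 0, 0, -0.12, 6.0],
    [0, 0, 0, 0, 0, -0.12, 6.0],
    [0, 0, 0, 0, 0, -0.12, 6.0]
  ]
}}

```text
time_s: 29.55
position: [416.0, 277.4, 113.0]
ee_rot: [0.001, 0.482, 0.876, 0.001]
contact_force: [-0.8, 0.4, 0.2]
grip_width: 59.8
grip_force: 0.0
```

Emit:
{"fn": "servo_tool", "kwargs": {
  "series": [
    [0, 0, 0, 0, 0, -0.12, 4.5],
    [0, 0, 0, 0, 0, -0.12, 4.5],
    [0, 0, 0, 0, 0, -0.12, 4.5],
    [0, 0, 0, 0, 0, -0.12, 4.5],
    [0, 0, 0, 0, 0, -0.12, 4.5],
    [0, 0, 0, 0, 0, -0.1, 4.5],
    [0, 0, 0, 0, 0, 0, 4.5],
    [0, 0, 0, 0, 0, 0, 4.5]
  ]
}}

```text
time_s: 30.35
position: [415.5, 277.1, 111.7]
ee_rot: [0.0, 0.156, 0.988, 0.0]
contact_force: [0.3, 0.9, 0.1]
grip_width: 44.8
grip_force: 0.0
```

```bash
python3 -c "
from h import *
go(588,-256,100,np.pi-.31)"
```

```text
pos [415.5 277.1 111.7] h 2.829 tilt [0.001 0.   ] shift cm [-32.82 -45.41   1.17] turn z -0.003 w 44.8 F [0.3 0.9 0.1] t 30.4
```

Emit:
{"fn": "servo_tool", "kwargs": {
  "series": [
    [-2.3, -3.2, 0, 0, 0, 0, 4.5],
    [-2.4, -3.3, 0, 0, 0, 0, 4.5],
    [-2.4, -3.3, 0, 0, 0, 0, 4.5],
    [-2.4, -3.3, 0, 0, 0, 0, 4.5],
    [-2.4, -3.3, 0, 0, 0, 0, 4.5],
    [-2.4, -3.3, 0, 0, 0, 0, 4.5],
    [-2.4, -3.3, 0, 0, 0, 0, 4.5],
    [-2.4, -3.3, 0, 0, 0, 0, 4.5],
    [-2.4, -3.3, 0, 0, 0, 0, 4.5],
    [-2.4, -3.3, 0, 0, 0, 0, 4.5]
  ]
}}

```text
time_s: 31.35
position: [542.7, -111.0, 111.6]
ee_rot: [0.0, 0.156, 0.988, 0.0]
contact_force: [-0.2, -0.0, -0.3]
grip_width: 45.1
grip_force: 0.0
```

Emit:
{"fn": "servo_tool", "kwargs": {
  "series": [
    [-2.4, -3.3, 0, 0, 0, 0, 4.5],
    [-2.4, -3.3, 0, 0, 0, 0, 4.5],
    [-2.4, -3.3, 0, 0, 0, 0, 4.5],
    [-1.72, -2.6, 0, 0, 0, 0, 4.5],
    [0, 0, 0, 0, 0, 0, 4.5],
    [0, 0, 0, 0, 0, 0, 4.5]
  ]
}}

```text
time_s: 31.95
position: [588.8, -255.9, 111.0]
ee_rot: [-0.0, 0.156, 0.988, 0.0]
contact_force: [-0.5, 0.7, -0.7]
grip_width: 44.6
grip_force: 0.0
```

```bash
python3 -c "
from h import *
go(588,-256,2,np.pi-.31)
s=env.snapshot('side')
cv2.imwrite('pics/d6.png',cv2.resize(s['pixels'][160:400,190:430],None,fx=2.4,fy=2.4))"
```

```text
pos [ 588.8 -255.9  111. ] h 2.828 tilt [-0.001  0.001] shift cm [ 0.06 -0.05 10.9 ] turn z -0.003 w 44.6 F [-0.5  0.7 -0.7] t 31.9
```

View pics/d6.png

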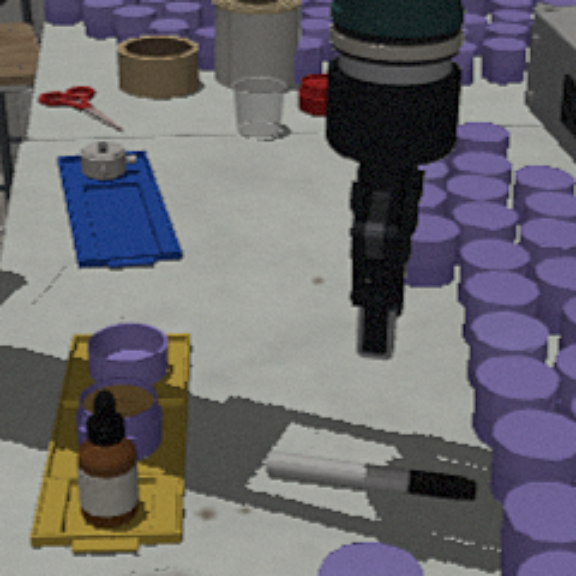

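The tally sits in the short cell at (103,162) in the crop, the lid, jar and bottle are in place, and the cup stands at (260,105). Now down on the marker.

Emit:
{"fn": "servo_tool", "kwargs": {
  "series": [
    [0, 0, 1.5, 0, 0, 0, 4.5],
    [0, 0, 2.5, 0, 0, 0, 4.5],
    [0, 0, 2.5, 0, 0, 0, 4.5],
    [0, 0, 1.9, 0, 0, 0, 4.5],
    [0, 0, 1.2, 0, 0, 0, 4.5],
    [0, 0, 0.7, 0, 0, 0, 4.5],
    [0, 0, 0.2, 0, 0, 0, 4.5],
    [0, 0, 0, 0, 0, 0, 4.5],
    [0, 0, 0, 0, 0, 0, 4.5]
  ],
  "newtons": 25
}}

```text
time_s: 32.9
position: [589.8, -256.0, 7.7]
ee_rot: [0.001, 0.155, 0.988, -0.0]
contact_force: [-0.3, -0.1, 0.7]
grip_width: 45.5
grip_force: 0.0
```

Emit:
{"fn": "servo_tool", "kwargs": {
  "series": [
    [0, 0, 0.2, 0, 0, 0, 3.8],
    [0, 0, 0.15, 0, 0, 0, 3.2],
    [0, 0, 0.05, 0, 0, 0, 2.6],
    [0, 0, 0, 0, 0, 0, 2.2],
    [0, 0, 0, 0, 0, 0, 2.2]
  ]
}}

```text
time_s: 33.4
position: [589.0, -255.6, 2.3]
ee_rot: [0.0, 0.155, 0.988, -0.0]
contact_force: [-0.0, 0.6, 0.8]
grip_width: 21.8
grip_force: 0.0
```

Emit:
{"fn": "servo_tool", "kwargs": {
  "series": [
    [0, 0, -0.05, 0, 0, 0, 1.8],
    [0, 0, 0, 0, 0, 0, 1.4],
    [0, 0, 0, 0, 0, 0, 1.0],
    [0, 0, 0, 0, 0, 0, 1.0],
    [0, 0, 0, 0, 0, 0, 1.0]
  ]
}}

```text
time_s: 33.9
position: [589.1, -255.6, 3.0]
ee_rot: [0.0, 0.155, 0.988, -0.0]
contact_force: [0.2, -0.4, 1.0]
grip_width: 14.4
grip_force: 24.7
```

Emit:
{"fn": "servo_tool", "kwargs": {
  "series": [
    [0, 0, -0.5, 0, 0, 0, 1.0],
    [0, 0, -1.5, 0, 0, 0, 1.0],
    [0, 0, -2.5, 0, 0, 0, 1.0],
    [0, 0, -2.5, 0, 0, 0, 1.0],
    [0, 0, -2.0, 0, 0, 0, 1.0],
    [0, 0, 0, 0, 0, 0, 1.0],
    [0, 0, 0, 0, 0, 0, 1.0]
  ]
}}

```text
time_s: 34.6
position: [589.4, -255.7, 93.8]
ee_rot: [0.001, 0.155, 0.988, -0.0]
contact_force: [0.0, -0.1, -0.6]
grip_width: 14.3
grip_force: 24.7
```

```bash
python3 -c "
from h import *
go(430.2,158,90,np.pi/2+.107)
s=env.snapshot('side')
cv2.imwrite('pics/d7.png',cv2.resize(s['pixels'][160:400,190:430],None,fx=2.4,fy=2.4))"
```

```text
pos [ 589.4 -255.7   93.8] h 2.831 tilt [ 0.002 -0.001] shift cm [27.81 34.52  0.32] turn z 1.153 w 14.3 F [ 0.  -0.1 -0.6] t 34.6
```

View pics/d7.png

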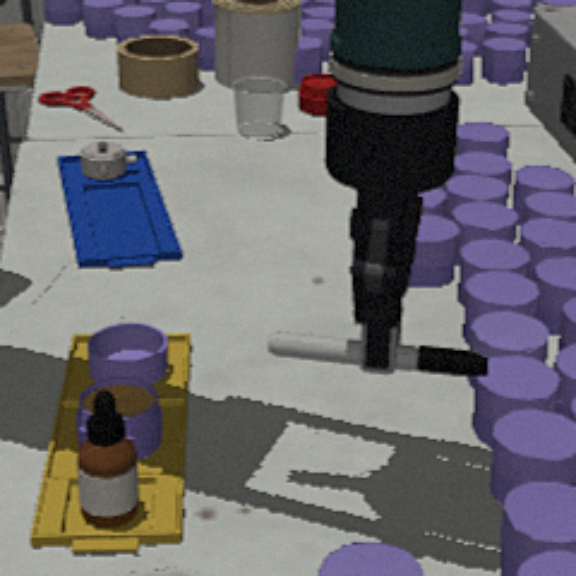

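The marker is held level at its middle, (380,355) in the crop. I carry it to the blue tray, then turn it.

Emit:
{"fn": "servo_tool", "kwargs": {
  "series": [
    [1.2, 1.5, 0, 0, 0, 0, 1.0],
    [2.2, 2.7, 0, 0, 0, 0, 1.0],
    [2.4, 3.0, 0, 0, 0, 0, 1.0],
    [2.4, 3.0, 0, 0, 0, 0, 1.0],
    [2.4, 3.0, 0, 0, 0, 0, 1.0],
    [2.4, 3.0, 0, 0, 0, 0, 1.0],
    [2.4, 3.0, 0, 0, 0, 0, 1.0],
    [2.4, 3.0, 0, 0, 0, 0, 1.0],
    [2.4, 3.0, 0, 0, 0, 0, 1.0],
    [2.4, 3.0, 0, 0, 0, 0, 1.0]
  ]
}}

```text
time_s: 35.65
position: [458.1, 83.3, 91.0]
ee_rot: [-0.002, 0.155, 0.988, -0.0]
contact_force: [-0.2, 0.9, 0.6]
grip_width: 14.4
grip_force: 24.7
```

Emit:
{"fn": "servo_tool", "kwargs": {
  "series": [
    [2.4, 3.0, 0, 0, 0, 0, 1.0],
    [1.8, 2.2, 0, 0, 0, 0, 1.0],
    [1.0, 1.1, 0, 0, 0, 0.1, 1.0],
    [0, 0, 0, 0, 0, 0.12, 1.0],
    [0, 0, 0, 0, 0, 0.12, 1.0],
    [0, 0, 0, 0, 0, 0.12, 1.0],
    [0, 0, 0, 0, 0, 0.12, 1.0],
    [0, 0, 0, 0, 0, 0.12, 1.0],
    [0, 0, 0, 0, 0, 0.12, 1.0],
    [0, 0, 0, 0, 0, 0.12, 1.0]
  ]
}}

```text
time_s: 36.65
position: [428.6, 157.6, 90.9]
ee_rot: [-0.001, 0.587, 0.809, -0.001]
contact_force: [-0.1, -0.4, 0.2]
grip_width: 14.1
grip_force: 24.7
```

Emit:
{"fn": "servo_tool", "kwargs": {
  "series": [
    [0, 0, 0, 0, 0, 0.12, 1.0],
    [0, 0, 0, 0, 0, 0.09, 1.0],
    [0, 0, 0, 0, 0, 0, 1.0],
    [0, 0, 0, 0, 0, 0, 1.0]
  ]
}}

```text
time_s: 37.05
position: [429.0, 157.7, 91.6]
ee_rot: [-0.001, 0.666, 0.746, -0.001]
contact_force: [-0.5, 0.6, -0.6]
grip_width: 14.4
grip_force: 24.7
```

```bash
python3 -c "
from h import *
go(430.2,158,6,np.pi/2+.107)"
```

```text
pos [429.  157.7  91.6] h 1.683 tilt [-0.002 -0.001] shift cm [0.02 0.14 8.56] turn z 0.005 w 14.4 F [-0.5  0.6 -0.6] t 37.0
```

Emit:
{"fn": "servo_tool", "kwargs": {
  "series": [
    [0, 0.1, 1.2, 0, 0, 0, 1.0],
    [0, 0, 2.0, 0, 0, 0, 1.0],
    [0, 0, 2.0, 0, 0, 0, 1.0],
    [0, 0, 1.5, 0, 0, 0, 1.0],
    [0, 0, 1.0, 0, 0, 0, 1.0],
    [0, 0, 0.5, 0, 0, 0, 1.0],
    [0, 0, 0.1, 0, 0, 0, 1.0],
    [0, 0, 0, 0, 0, 0, 1.0],
    [0, 0, 0, 0, 0, 0, 1.0]
  ]
}}

```text
time_s: 37.95
position: [431.6, 158.2, 10.6]
ee_rot: [0.001, 0.667, 0.745, 0.001]
contact_force: [-0.0, -0.5, -0.1]
grip_width: 14.1
grip_force: 24.7
```

Emit:
{"fn": "servo_tool", "kwargs": {
  "series": [
    [0, 0, 0.07, 0, 0, 0, 1.0],
    [0, 0, 0.07, 0, 0, 0, 1.0],
    [0, 0, 0, 0, 0, 0, 1.0]
  ]
}}

```text
time_s: 38.25
position: [430.9, 158.0, 8.5]
ee_rot: [0.0, 0.667, 0.745, 0.0]
contact_force: [0.7, -0.6, -0.4]
grip_width: 14.4
grip_force: 24.7
```

Emit:
{"fn": "servo_tool", "kwargs": {
  "series": [
    [0, 0, 0.07, 0, 0, 0, 1.0],
    [0, 0, 0.07, 0, 0, 0, 1.0],
    [0, 0, 0.06, 0, 0, 0, 1.0],
    [0, 0, 0.05, 0, 0, 0, 1.0],
    [0, 0, 0, 0, 0, 0, 1.0]
  ]
}}

```text
time_s: 38.75
position: [430.8, 158.0, 5.9]
ee_rot: [0.0, 0.667, 0.745, -0.0]
contact_force: [-0.4, -0.3, 0.6]
grip_width: 14.2
grip_force: 24.8
```

Emit:
{"fn": "servo_tool", "kwargs": {
  "series": [
    [0, 0, 0.06, 0, 0, 0, 1.0],
    [0, 0, 0, 0, 0, 0, 1.0],
    [0, 0, 0, 0, 0, 0, 1.0]
  ]
}}

```text
time_s: 39.05
position: [430.9, 158.0, 5.9]
ee_rot: [0.0, 0.667, 0.745, -0.0]
contact_force: [-1.8, -1.6, 4.8]
grip_width: 14.4
grip_force: 25.3
```

Emit:
{"fn": "servo_tool", "kwargs": {
  "series": [
    [0, 0, 0, 0, 0, 0, 1.6],
    [0, 0, 0, 0, 0, 0, 1.8],
    [0, 0, 0, 0, 0, 0, 2.1],
    [0, 0, 0, 0, 0, 0, 2.1],
    [0, 0, -0.5, 0, 0, 0, 2.1],
    [0, 0, -1.5, 0, 0, 0, 2.1],
    [0, 0, -3, 0, 0, 0, 3],
    [0, 0, -4, 0, 0, 0, 4],
    [0, 0, -4, 0, 0, 0, 4],
    [0, 0, -3, 0, 0, 0, 4]
  ]
}}

```text
time_s: 40.05
position: [431.5, 158.2, 168.6]
ee_rot: [0.001, 0.667, 0.745, 0.001]
contact_force: [1.0, -0.5, -0.2]
grip_width: 39.9
grip_force: 0.0
```

Emit:
{"fn": "servo_tool", "kwargs": {
  "series": [
    [-2, -2, -3, 0, 0, 0, 5],
    [-3, -3, -3, 0, 0, 0, 5],
    [-4, -2, 0, 0, 0, 0, 5],
    [-4, 0, 0, 0, 0, 0, 5],
    [-3, 0, 0, 0, 0, 0, 5],
    [0, 0, 0, 0, 0, 0, 5],
    [0, 0, 0, 0, 0, 0, 5]
  ]
}}

```text
time_s: 40.75
position: [379.7, -7.7, 224.4]
ee_rot: [-0.0, 0.668, 0.744, 0.0]
contact_force: [0.1, -1.3, 0.7]
grip_width: 50.2
grip_force: 0.0
```

```bash
python3 -c "
from h import *
s=env.snapshot('side')['pixels']; t=env.snapshot('top')['pixels']
a=cv2.resize(s[170:400,190:350],None,fx=2.5,fy=2.5); b=cv2.resize(t[220:360,160:540],None,fx=1.04,fy=1.04)
b=cv2.resize(t[220:360,160:540],(400,147)); 
c=np.hstack([a,cv2.copyMakeBorder(np.vstack([cv2.resize(t[280:355,200:350],(398,199)),cv2.resize(t[280:355,385:535],(398,199)),b[:,:398]]),0,30,0,2,cv2.BORDER_CONSTANT)]); cv2.imwrite('pics/f.png',c); print(c.shape)
go(430,0,200)"
```

```text
(575, 800, 3)
pos [379.8  -6.7 224.2] h 1.682 tilt [-0.  0.] shift cm [0.11 5.07 2.42] turn z None w 50.0 F [ 0.6 -0.2 -0.7] t 40.9
```

View pics/f.png

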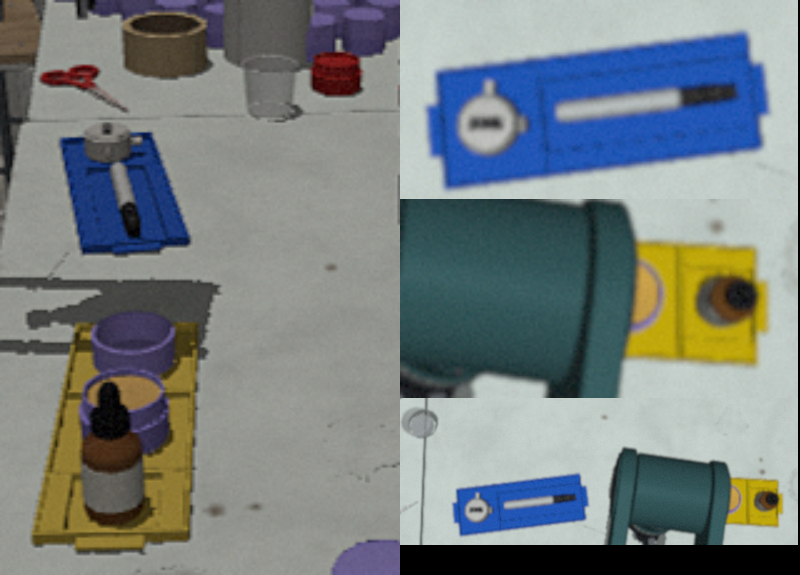

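All five things sit in their cells. The marker is at (646,100) in the long cell, the tally at (487,125), and the lid, jar and bottle are upright in the yellow tray. The cup stands untouched at (270,88).

```bash
python3 -c "
from cell import env
print(env.finish_job())"
```

```text
the job is handed in; nothing more can be done
None
```

Both kits are made up and the job is handed in at about 41 s of the 128 s allowed. In the last pictures all five things were in their cells and the cup was standing where it was; no verdict was returned.

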